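# Put the mixed-up hollow punches back in their own cradles

## Task

The three steel hollow punches on the shoemaker's bench lie in one another's cradles: put each back in its own, the one whose rectangular base is as long as the punch, so that all three end centred and cradled in both V grooves, and the round spare cradle is empty again. The spare cradle may hold one meanwhile; never lay or drop a punch on the bench, and leave the jar of dye standing where it is.

Things in the scene. Friction and masses are not known exactly. Their poses are not given: they have to be found in the camera images.
- punch_short_center (a point): Centre of the short punch, a steel cylinder 20 mm in diameter, 120 mm long, lying level; the point is on its axis, half-way along. x = along the cylinder (+x is the cutting end with dark bore; either way round will do); y, z turn as it rolls. At the start it lies in the grooves of a wrong cradle, along them, within 4 mm of centred.
- punch_medium_center (a point): Centre of the medium punch, a steel cylinder 27 mm in diameter, 150 mm long, lying level; the point is on its axis, half-way along. x = along the cylinder (+x is the cutting end with dark bore; either way round will do); y, z turn as it rolls. At the start it lies in the grooves of a wrong cradle, along them, within 4 mm of centred.
- punch_long_center (a point): Centre of the long punch, a steel cylinder 34 mm in diameter, 180 mm long, lying level; the point is on its axis, half-way along. x = along the cylinder (+x is the cutting end with dark bore; either way round will do); y, z turn as it rolls. At the start it lies in the grooves of a wrong cradle, along them, within 4 mm of centred.
- cradle_short_groove (a point): Short cradle: pale beech, fixed, rectangular base 120 x 70 mm, 10 mm thick; two V-notched posts 72 mm apart along x, each 12 mm thick, 54 mm wide, tops 52 mm above the bench. Point: midway between the posts, on the bottom line of the 90 degree grooves, 34 mm above the bench; x = along the grooves, z up. The axis of a seated cylinder is 0.707 x its diameter above it (14 mm: short punch).
- cradle_medium_groove (a point): Medium cradle: pale beech, fixed, rectangular base 150 x 70 mm, 10 mm thick; two V-notched posts 90 mm apart along x, each 12 mm thick, 54 mm wide, tops 52 mm above the bench. Point: midway between the posts, on the bottom line of the 90 degree grooves, 34 mm above the bench; x = along the grooves, z up. The axis of a seated cylinder is 0.707 x its diameter above it (19 mm: medium punch).
- cradle_long_groove (a point): Long cradle: pale beech, fixed, rectangular base 180 x 70 mm, 10 mm thick; two V-notched posts 118 mm apart along x, each 12 mm thick, 54 mm wide, tops 52 mm above the bench. Point: midway between the posts, on the bottom line of the 90 degree grooves, 34 mm above the bench; x = along the grooves, z up. The axis of a seated cylinder is 0.707 x its diameter above it (24 mm: long punch).
- cradle_spare_groove (a point): Spare cradle, empty at the start: cast aluminium, fixed to the bench, a ROUND base 116 mm in diameter, 10 mm thick, with two V-notched posts like the others, 72 mm apart; takes any of the punches. The point is midway between the posts on the bottom line of the 90 degree grooves, 34 mm above the bench; x = along the grooves, z up.
- jar_center (a point): Centre of the amber glass jar of dye with black cap, standing upright and loose among the cradles: 40 mm in diameter, 58 mm tall; the point is half-way up, z = its axis.
Not all that is in view belongs to the job. What is shaped like the part that bears punch_short_center but green is not meant.

How it is judged:
At the end, for the whole second after the job is handed in: Each punch rests in both grooves of the cradle of its own length: centre within 15 mm of the cradle's centre seen from above, axis within 0.1 rad of the grooves, at the seated height within 5 mm; released and at rest (horizontal distance between punch_short_center and cradle_short_groove below 0.015 m and angle between the x axis of punch_short_center and the x axis of cradle_short_groove, either way round below 0.1 rad and z of punch_short_center in the frame of cradle_short_groove between 0.0091 and 0.0191 m and linear speed of each of punch_short, punch_medium, punch_long below 0.02 m/s and angular speed of each of punch_short, punch_medium, punch_long below 0.3 rad/s and horizontal distance between punch_medium_center and cradle_medium_groove below 0.015 m and angle between the x axis of punch_medium_center and the x axis of cradle_medium_groove, either way round below 0.1 rad and z of punch_medium_center in the frame of cradle_medium_groove between 0.0141 and 0.0241 m and horizontal distance between punch_long_center and cradle_long_groove below 0.015 m and angle between the x axis of punch_long_center and the x axis of cradle_long_groove, either way round below 0.1 rad and z of punch_long_center in the frame of cradle_long_groove between 0.019 and 0.029 m); the robot touches nothing.
It fails at once if a punch is laid or dropped on the bench (its centre comes below 30 mm above the bench) (height (world z) of any of punch_short_center, punch_medium_center, punch_long_center below 0.03 m).
It fails at once if the jar is pushed more than 30 mm or tipped more than 0.4 rad (distance of jar_center from where it was at the start of the episode above 0.03 m or angle between jar_center's own z axis and vertical above 0.4 rad).
It also fails if it takes over 134 s, if anything falls off the work surface, if the arm or the gripper's body presses on something with over 40 N, if the wrist force passes 120 N, or if a joint passes its speed limit or range.

## Robot

A 6-joint arm with a two-finger parallel gripper is mounted at the origin on the work surface. World frame = base frame: x ahead of the robot, y to its left, z up, the work surface at z = 0. Lengths are in m, angles in rad, forces in N, time in s.
With the tool pointing down it reaches from about 0.35 to 0.775 m from the base axis. Payload 5.5 kg.
Tool frame: the origin (TCP) lies at the very end of the fingers, on their centre line; the grasp point (between the pads) lies 19 mm behind it (env.grip_point_offset is the distance from the TCP to the grasp point, in m); z points along the fingers, y is the line along which they close (so a half turn about z gives the same grasp; the last joint's range is limited). The gripper opens to 85 mm and grips with 20 to 120 N. Pads are 22 mm wide; open, the fingers measure 114 mm over their backs; the gripper's body (76 mm by 85 mm) begins 54 mm behind the grasp point. The pads swing forward as they close: fully open they stand 13 mm farther back than shut.
Start: joints at [1.189, 0.313, 0.046, 1.304, 0, 1.431], TCP at [0.138, 0.558, 0.231] pointing down, gripper open.
Joint ranges: [-2.76, 2.76], [-0.86, 1.69], [-1.03, 1.26], [-2.2, 2.34], [-1.47, 1.5], [-3.14, 3.14]. Speed limits (rad/s): [2.57, 2.57, 3.14, 3.14, 3.14, 3.14].

## Interface

Orientations are given as a unit quaternion [w, x, y, z].
In Python, from workcell import sensors, imaging, workorder, env gives the robot as it stands.
- The arm moves only by the shell command python3 -m handwheel 'ROWS' [FORCE]. ROWS is JSON, a list of rows, each a list of 5 numbers: the shift along the tool's x, y, z in mm, then the turn about the tool's z in rad, then the opening, from 0 (shut) to 1 (fully open). A call has 1 to 8 rows; each row is the pose to reach, as a shift and turn from the pose commanded when the call began, along the tool's axes at that moment; what a row does not reach only later rows make up. A row lasts 1/10 s, in which the tool goes at most 50 mm and 8.59 degrees, less where a joint would pass 70% of its speed; a pose out of reach is approached as far as the arm can. A call with a gripper value outside its range is refused whole. The fingers move at their own pace and stop on an object; FORCE is the grip in N (left out, the last holds). Time passes only in rows, so rows that repeat a pose let the fingers close. It gives the time, the measured TCP pose, the force, the opening and the grip force at its end, in the units of the state.
- sensors.get_state(): the state, without advancing time (a new reading comes with each control period).
- imaging.read_camera(name): name is "scene" or "top" or "wrist"; returns a dict with "color" (400x640x3 uint8, blue, green, red), "z_map" (400x640 float32, m along the optical axis (not along the pixel's ray), 0 where there is no reading), "fx", "fy", "cx", "cy" (pixels), "k1" (the pictures are not rectified: a ray, as slopes to the right and down, at radius r is drawn at 1 + k1 r^2 times it, then the intrinsics apply), "xyz" and "rotation" of the camera in the world. Camera axes: x right, y down, z forward; pixel columns grow to the right and rows downward; lengths in m; the calibration is good to about 2 mm. A picture is of the moment at which its call begins.
- workorder.hand_in(): hands the job in; it is judged then, once.
The state is a dict: "clock": time; "joint_pos": joint angles; "qvel": joint speeds; "tau": joint torques, N m; "tcp_pos": TCP position; "orientation": TCP orientation; "wrist_force": force on the tool from outside, world axes, zero at the start; "ft_torque": the same for the moment, N m; "finger_gap": finger opening in m; "grip_force": force on a finger pad.
Only numpy, scipy, OpenCV 4.12 (cv2) and the standard library are available. Lean on these libraries where they do the work, as an engineer would, in place of code of your own. Each camera call takes 0.05 s, during which the arm holds its last target. There are 200 camera calls.

## Working session

There is one attempt and no reset: what is moved stays moved. The work goes in short steps, Python scripts to look and compute and a shell command to move; the robot and the scene stay as the last step left them, time stands still between calls to the robot, and variables do not carry over. Pictures are saved under pics/ and viewed, at most 14 in all, crops included, and the job is handed in when it is done.

```bash
mkdir -p pics; ls; python3 - <<'E'
from workcell import sensors, imaging, workorder, env
import cv2,numpy as np
for n in("top","scene"):
    r=imaging.read_camera(n); np.savez(n+".npz",**r)
    cv2.imwrite(f"pics/{n}0.png",r["color"]); print(n,r["fx"],r["fy"],r["cx"],r["cy"],r["k1"],r["xyz"],r["rotation"])
print(sensors.get_state(), env.grip_point_offset)
E
```

```text
pics
top 428.52574490371353 428.52574490371353 319.11224555707184 194.5865037308931 -0.06510823821910097 [ 0.23390601 -0.00694792  1.32386155] [-0.06426634  0.70738219 -0.70186495  0.05353381]
scene 483.29103753434856 483.29103753434856 312.70876060282336 204.55556200726994 0.01645013924762186 [ 1.201274   -0.24044724  0.85471186] [-0.3127105   0.73871888  0.55462674 -0.22112382]
{'clock': 0.1, 'joint_pos': array([ 1.18938405e+00,  3.13955705e-01,  4.51144860e-02,  1.30359959e+00,
       -1.26278669e-05,  1.43120613e+00]), 'qvel': array([-0.00011066, -0.00050231,  0.00270339, -0.00116631, -0.00035974,
       -0.00057858]), 'tau': array([ 3.49098169e-03, -4.81728065e+01,  2.99243224e+01,  1.27869355e-02,
       -7.62674267e-05, -8.05501031e-06]), 'tcp_pos': array([0.13753688, 0.55785067, 0.2304897 ]), 'orientation': array([-2.05679709e-04,  1.20616603e-01,  9.92698826e-01, -7.96126348e-04]), 'wrist_force': array([-0.02592302, -0.42446395,  0.89911993]), 'ft_torque': array([ 0.05158853,  0.00937143, -0.02459421]), 'grip_force': 0.0, 'finger_gap': 0.08528670671371706} 0.0187
```

View pics/top0.png

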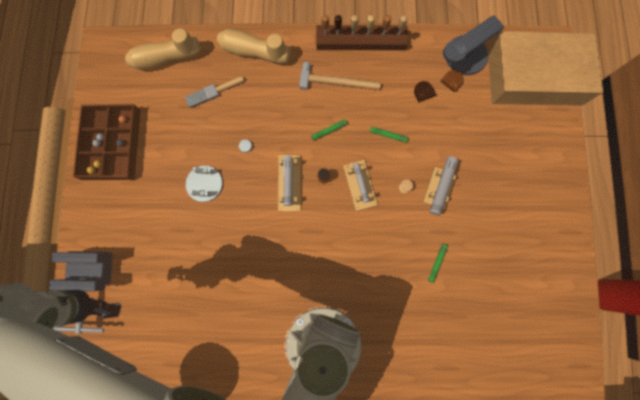

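View pics/scene0.png

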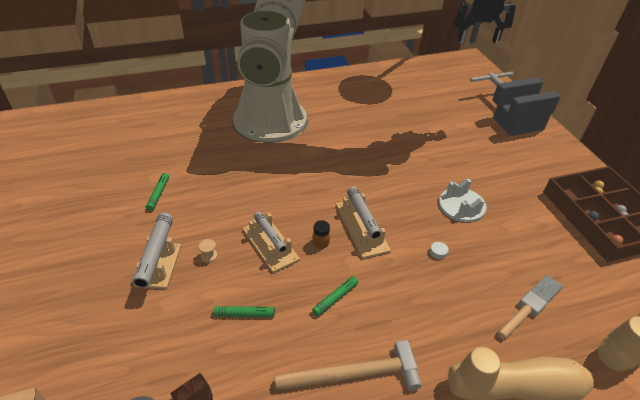

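The top view shows the round spare cradle at (204,184), a medium punch in a long base at (290,183), the jar at (324,176), a short punch in a base at (360,185), and the long punch in a small base at (441,186). The green cylinders at (330,130), (389,134) and (438,263) are decoys. I'll enlarge the cradle area to confirm.

```bash
cat > h.py <<'E'
import numpy as np,cv2
from scipy.spatial.transform import Rotation as R
from workcell import sensors, imaging
def quat(q): return R.from_quat([q[1],q[2],q[3],q[0]])
def rot(c):
    r=np.asarray(c["rotation"]); return r if r.shape==(3,3) else quat(r).as_matrix()
def K(c): return np.array([[c["fx"],0,c["cx"]],[0,c["fy"],c["cy"]],[0,0,1]],float),np.array([float(c["k1"]),0,0,0])
def px2w(c,uv,z):
    k,d=K(c); s=cv2.undistortPoints(np.array(uv,float).reshape(-1,1,2),k,d).reshape(-1,2)
    r=np.c_[s,np.ones(len(s))]@rot(c).T; o=np.asarray(c["xyz"]); t=(np.asarray(z)-o[2])/r[:,2]
    return o+r*t[:,None]
def w2px(c,p):
    k,d=K(c); Rm=rot(c).T; return cv2.projectPoints(np.array(p,float).reshape(-1,1,3),cv2.Rodrigues(Rm)[0],-Rm@np.asarray(c["xyz"]),k,d)[0].reshape(-1,2)
def snap(n,f,crop=None,s=1):
    c=imaging.read_camera(n); im=c["color"]; np.savez(f"{f}.npz",**c)
    if crop: x,y,X,Y=crop; im=cv2.resize(im[y:Y,x:X],None,fx=s,fy=s,interpolation=cv2.INTER_CUBIC)
    cv2.imwrite(f"pics/{f}.png",im); return c
def rel(x,y,z,ang=None):
    """rows needed: shift in tool axes (mm), turn; ang = world direction of gripper tool y (closing line), rad"""
    s=sensors.get_state(); q=quat(s["orientation"]); d=q.inv().apply(np.array([x,y,z])-s["tcp_pos"])*1000
    Y=q.as_matrix()[:,1]; t=None
    if ang is not None:
        cur=np.arctan2(Y[1],Y[0]); t=-((ang-cur+np.pi/2)%np.pi-np.pi/2)
    print("shift",d.round(1),"turn",t,"clock",s["clock"],"q6",s["joint_pos"][5])
E
python3 - <<'E'
import cv2,numpy as np
from h import *
c=dict(np.load("top.npz")); 
im=c["color"][140:230,260:480]; cv2.imwrite("pics/top_crop.png",cv2.resize(im,None,fx=3.6,fy=3.6,interpolation=cv2.INTER_CUBIC))
for n,u,z in(("spare",(204,184),.01),("C290",(290,183),.01),("jar",(324,176),.058),("C360",(360,185),.01),("knob",(406,186),.03),("C441",(440,187),.01)): print(n,px2w(c,[u],z)[0].round(3))
E
```

```text
spare [0.486 0.377 0.01 ]
C290 [0.491 0.105 0.01 ]
jar [ 0.504 -0.001  0.058]
C360 [ 0.486 -0.113  0.01 ]
knob [ 0.48  -0.253  0.03 ]
C441 [ 0.482 -0.363  0.01 ]
```

View pics/top_crop.png

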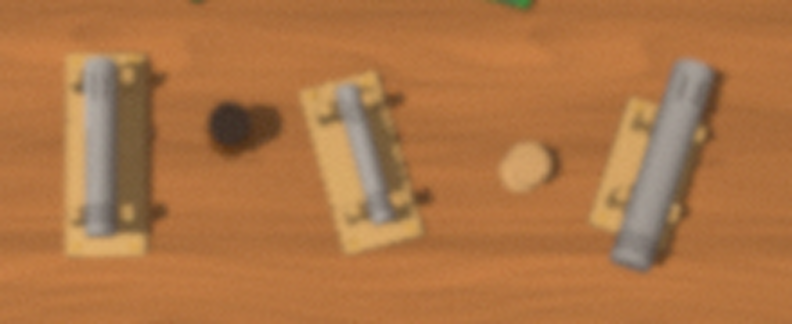

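Named candidates:
- (290,183): long base (~180 mm) holding the medium punch.
- (360,185): medium base (~150 mm) holding the short punch.
- (441,186): short base holding the long punch.

The green cylinders don't count. Plan: medium→spare, long→long cradle, short→short cradle, medium→medium cradle. I'll go over the spare cradle first and look with the wrist camera.

```bash
python3 -c "
from h import *
rel(.44,.377,.28,np.pi/2)"
```

```text
shift [-337.  -103.2  -49.4] turn -0.2418218985325702 clock 0.1 q6 1.431206130802264
```

```bash
python3 -m handwheel '[[-45,-14,-49,0,1],[-90,-28,-49,-0.1,1],[-135,-42,-49,-0.2,1],[-180,-56,-49,-0.24,1],[-225,-70,-49,-0.24,1],[-270,-84,-49,-0.24,1],[-310,-95,-49,-0.24,1],[-337,-103,-49,-0.24,1]]'
python3 -m handwheel '[[0,0,0,0,1],[0,0,0,0,1],[0,0,0,0,1]]'
python3 -c "
from h import *
c=snap('wrist','w1'); print(c['xyz'],rot(c).round(2)); print(sensors.get_state()['tcp_pos'])"
```

```text
clock: 0.9
tcp_pos: [0.4425, 0.3756, 0.2796]
orientation: [-0.0, 0.002, 1.0, -0.0]
wrist_force: [-0.8, 1.3, 0.8]
finger_gap: 0.0856
grip_force: 0.0
clock: 1.2
tcp_pos: [0.4393, 0.378, 0.2801]
orientation: [-0.0, 0.0, 1.0, -0.0]
wrist_force: [-0.7, -0.5, -0.5]
finger_gap: 0.0852
grip_force: 0.0
[0.37038868 0.3773101  0.4220932 ] [[ 0.    0.96  0.27]
 [ 1.   -0.   -0.  ]
 [-0.    0.27 -0.96]]
[0.43913079 0.37819667 0.28027242]
```

View pics/w1.png

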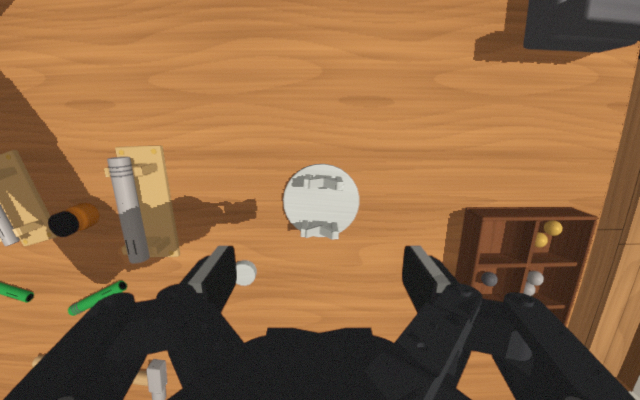

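The wrist view shows the round spare disc centred at about (321,202), with its posts at (316,182) and (320,230). The medium punch in the long cradle is at (130,205). I'll fit the spare pose from the depth map.

```bash
cat >> h.py <<'E'
def cloud(c):
    k,d=K(c); h,w=c["z_map"].shape; v,u=np.mgrid[:h,:w]
    s=cv2.undistortPoints(np.stack([u,v],-1).reshape(-1,1,2).astype(float),k,d).reshape(-1,2)
    P=np.c_[s,np.ones(len(s))]*c["z_map"].reshape(-1,1)
    W=P@rot(c).T+np.asarray(c["xyz"]); W[c["z_map"].ravel()==0]=np.nan; return W.reshape(h,w,3)
def near(W,x,y,r,lo,hi):
    P=W.reshape(-1,3); m=(np.hypot(P[:,0]-x,P[:,1]-y)<r)&(P[:,2]>lo)&(P[:,2]<hi); return P[m]
def rect(P):
    (cx,cy),(a,b),t=cv2.minAreaRect((P[:,:2]*1000).astype(np.float32)); 
    if a<b: a,b,t=b,a,t+90
    return np.round([cx/1000,cy/1000],4),round(a,1),round(b,1),round((np.radians(t)+np.pi/2)%np.pi-np.pi/2,3)
E
python3 - <<'E'
from h import *
c=dict(np.load("w1.npz")); W=cloud(c)
b=near(W,.55,.25,.04,-.05,.05); print("bench z",np.median(b[:,2]))
for lo,hi in((.005,.06),(.005,.013),(.03,.06)):
    P=near(W,.486,.377,.075,lo,hi); print(lo,len(P),rect(P),cv2.minEnclosingCircle((P[:,:2]*1000).astype(np.float32)))
P=near(W,.486,.377,.075,.03,.06)
x=P[:,0].mean()
A,B=P[P[:,0]<x],P[P[:,0]>=x]
for Q in(A,B): print(rect(Q),Q.mean(0).round(4))
im=cv2.resize(c["color"][150:260,260:390],None,fx=5,fy=5,interpolation=cv2.INTER_CUBIC); cv2.imwrite("pics/sp.png",im)
E
```

```text
bench z -0.0006508139457447326
0.005 4404 (array([0.4877, 0.3794]), 114.2, 113.5, np.float64(1.153)) ((488.34686279296875, 379.3819580078125), 57.816802978515625)
0.005 3400 (array([0.4877, 0.3794]), 114.2, 113.5, np.float64(1.153)) ((488.34686279296875, 379.3819580078125), 57.816802978515625)
0.03 824 (array([0.4887, 0.3794]), 84.8, 54.0, np.float64(-0.073)) ((488.3685302734375, 379.3863525390625), 49.251041412353516)
(array([0.4527, 0.3818]), 53.6, 12.4, np.float64(1.501)) [0.4517 0.3819 0.0439]
(array([0.5246, 0.3768]), 53.9, 13.0, np.float64(1.494)) [0.5229 0.3767 0.0431]
```

View pics/sp.png

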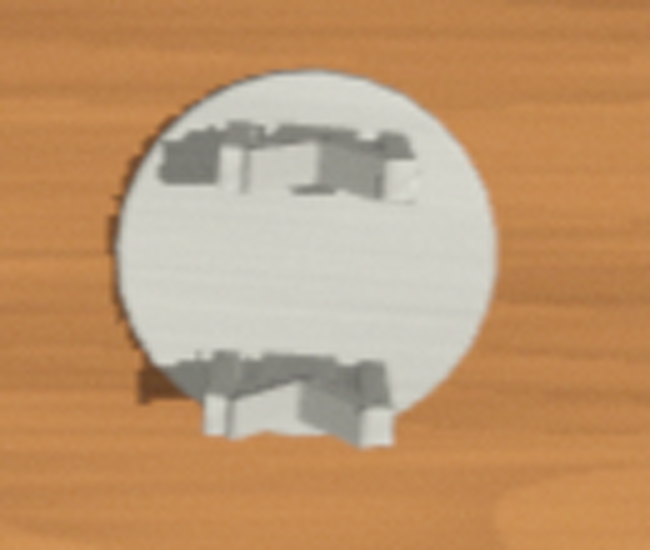

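The crop confirms the round spare cradle: centre (0.4885, 0.3794), groove direction −0.072 rad. I'll run the same measurement over the other three.

```bash
cat > m.py <<'E'
import sys
from h import *
x,y,f=float(sys.argv[1]),float(sys.argv[2]),sys.argv[3]
c=snap('wrist',f); W=cloud(c)
def show(n,P):
    if len(P)>30: print(n,len(P),rect(P),P.mean(0).round(4),"zmax",np.percentile(P[:,2],99).round(4))
show("base",near(W,x,y,.11,.006,.014)); show("all",near(W,x,y,.11,.006,.1))
show("punch",near(W,x,y,.11,.0545,.1)); show("hi",near(W,x,y,.11,.03,.1))
print(sensors.get_state()['tcp_pos'].round(4),sensors.get_state()['clock'])
E
python3 -m handwheel '[[0,-50,0,0,1],[0,-100,0,0,1],[0,-150,0,0,1],[0,-200,0,0,1],[0,-250,0,0,1],[0,-273,0,0,1],[0,-273,0,0,1],[0,-273,0,0,1]]' | head -2
python3 m.py .491 .105 w2
python3 -m handwheel '[[0,-50,0,0,1],[0,-100,0,0,1],[0,-150,0,0,1],[0,-200,0,0,1],[0,-218,0,0,1],[0,-218,0,0,1],[0,-218,0,0,1]]'| head -2
python3 m.py .486 -.113 w3
python3 -m handwheel '[[0,-50,0,0,1],[0,-100,0,0,1],[0,-150,0,0,1],[0,-200,0,0,1],[0,-250,0,0,1],[0,-250,0,0,1],[0,-250,0,0,1]]'| head -2
python3 m.py .482 -.363 w4
python3 -c "
import cv2,numpy as np
cv2.imwrite('pics/w234.png',np.vstack([cv2.imread(f'pics/w{i}.png')[110:290,150:500] for i in (2,3,4)]))"
```

```text
clock: 2.05
tcp_pos: [0.4394, 0.1052, 0.2806]
base 2680 (array([0.4937, 0.0693]), 180.2, 147.1, np.float64(0.023)) [0.4774 0.1066 0.0092] zmax 0.0117
all 5876 (array([0.4937, 0.069 ]), 180.2, 147.7, np.float64(0.023)) [0.484  0.0976 0.035 ] zmax 0.0664
punch 2368 (array([0.49  , 0.0584]), 150.3, 126.4, np.float64(0.022)) [0.4874 0.0939 0.0622] zmax 0.0667
hi 2998 (array([0.4898, 0.0652]), 150.4, 140.4, np.float64(0.023)) [0.4887 0.0928 0.0589] zmax 0.0666
[0.4395 0.1057 0.2805] 2.1
clock: 2.8
tcp_pos: [0.4397, -0.1121, 0.2801]
base 2569 (array([ 0.4768, -0.0801]), 150.0, 139.3, np.float64(0.268)) [ 0.4739 -0.1129  0.0092] zmax 0.0116
all 4790 (array([ 0.4767, -0.0799]), 150.0, 139.9, np.float64(0.268)) [ 0.4799 -0.1053  0.0279] zmax 0.0581
punch 959 (array([ 0.4741, -0.0665]), 122.8, 111.7, np.float64(0.266)) [ 0.4861 -0.0987  0.0565] zmax 0.0586
hi 2035 (array([ 0.4764, -0.0762]), 133.2, 120.5, np.float64(-1.331)) [ 0.4858 -0.1003  0.0519] zmax 0.0584
[ 0.4396 -0.1117  0.2802] 2.85
clock: 3.55
tcp_pos: [0.4396, -0.3625, 0.2795]
base 1268 (array([ 0.489 , -0.3326]), 133.3, 119.9, np.float64(1.223)) [ 0.4695 -0.3655  0.0091] zmax 0.0115
all 5273 (array([ 0.4701, -0.3521]), 176.7, 141.9, np.float64(-1.069)) [ 0.4703 -0.3571  0.0522] zmax 0.075
punch 3371 (array([ 0.4756, -0.3611]), 180.6, 34.4, np.float64(-0.345)) [ 0.4693 -0.3604  0.0705] zmax 0.0752
hi 3959 (array([ 0.4893, -0.3234]), 180.6, 134.8, np.float64(-0.349)) [ 0.4705 -0.3542  0.0663] zmax 0.0751
[ 0.4396 -0.3616  0.2799] 3.6
```

View pics/w234.png

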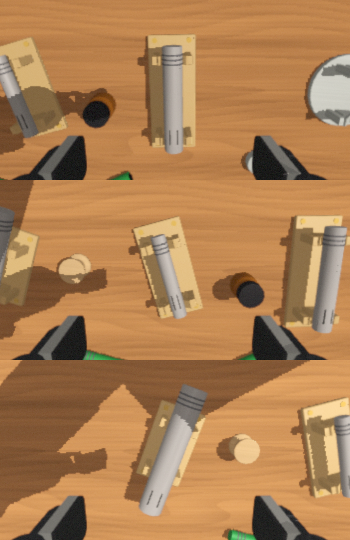

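The stacked view shows the long cradle with the medium punch, the jar to its left in the picture, the medium cradle with the short punch, and the short cradle with the long punch (cradle about 170 mm left of the wooden knob). My 0.11 m selection radius also caught neighbours, so I'll refit the saved clouds inside narrow strips.

```bash
python3 - <<'E'
from h import *
for n,f,x,y,a in(("long","w2",.491,.105,.0225),("med","w3",.486,-.113,.267),("short","w4",.478,-.361,-.346)):
    c=dict(np.load(f+".npz")); W=cloud(c).reshape(-1,3); cr=-(W[:,0]-x)*np.sin(a)+(W[:,1]-y)*np.cos(a); al=(W[:,0]-x)*np.cos(a)+(W[:,1]-y)*np.sin(a)
    m=(abs(cr)<.046)&(abs(al)<.11)
    for l,lo,hi in(("base",.006,.014),("all",.006,.1),("punch",.0545,.1)):
        P=W[m&(W[:,2]>lo)&(W[:,2]<hi)]; print(n,l,len(P),rect(P))
E
```

```text
long base 2641 (array([0.4928, 0.1082]), 180.2, 69.3, np.float64(0.023))
long all 5239 (array([0.4928, 0.1082]), 180.2, 69.3, np.float64(0.023))
long punch 2022 (array([0.4889, 0.1085]), 150.3, 26.2, np.float64(0.022))
med base 2537 (array([ 0.4859, -0.1135]), 149.9, 70.2, np.float64(0.267))
med all 4391 (array([ 0.4859, -0.1135]), 149.9, 70.2, np.float64(0.267))
med punch 816 (array([ 0.4856, -0.1133]), 120.5, 15.3, np.float64(0.266))
short base 1228 (array([ 0.4782, -0.3623]), 119.9, 70.2, np.float64(-0.348))
short all 4970 (array([ 0.4755, -0.3613]), 180.6, 70.2, np.float64(-0.348))
short punch 3371 (array([ 0.4756, -0.3611]), 180.6, 34.4, np.float64(-0.345))
```

Poses are good. Now fetch the medium punch from the long cradle.

```bash
python3 -c "
from h import *
rel(.4889,.1085,.034,np.pi/2+.0225)"
```

```text
shift [-49.5 469.8 246.6] turn -0.02234117633322441 clock 3.6 q6 -0.8298359865189384
```

```bash
python3 -m handwheel '[[-5,60,0,0,1],[-12,120,0,0,1],[-20,180,0,0,1],[-30,240,0,-0.022,1],[-40,300,0,-0.022,1],[-49.5,360,0,-0.022,1],[-49.5,420,20,-0.022,1],[-49.5,470,50,-0.022,1]]' 60 | head -2
python3 -m handwheel '[[0,0,20,0,1],[0,0,40,0,1],[0,0,60,0,1],[0,0,80,0,1],[0,0,80,0,1]]'
python3 -c "
from h import *
rel(.4889,.1085,.034,np.pi/2+.0225)"
```

```text
clock: 4.4
tcp_pos: [0.485, 0.0346, 0.2578]
clock: 4.9
tcp_pos: [0.4824, 0.0327, 0.1744]
orientation: [-0.002, -0.012, 1.0, 0.0]
wrist_force: [-0.1, 0.2, 0.3]
finger_gap: 0.0854
grip_force: 0.0
shift [ -8.9  75.5 140.4] turn 0.0014326740099908086 clock 4.9 q6 -0.12266012827265198
```

```bash
python3 -m handwheel '[[-5,38,0,0,1],[-9,75.5,0,0,1],[-9,75.5,35,0,1],[-9,75.5,70,0,1],[-9,75.5,90,0,1],[-9,75.5,90,0,1],[-9,75.5,90,0,1]]' 60
python3 -c "
from h import *
rel(.4889,.1085,.034,np.pi/2+.0225)"
```

```text
clock: 5.6
tcp_pos: [0.4929, 0.1068, 0.0876]
orientation: [0.0, -0.011, 1.0, 0.0]
wrist_force: [-0.2, 0.2, 1.2]
finger_gap: 0.0851
grip_force: 0.0
shift [ 4.1  1.8 53.6] turn -0.0008452443176427682 clock 5.6 q6 0.03231401062477125
```

```bash
python3 -m handwheel '[[4,1.8,20,0,1],[4,1.8,40,0,1],[4,1.8,53.5,0,1],[4,1.8,53.5,0,1],[4,1.8,53.5,0,1],[4,1.8,53.5,0,1]]' 60
python3 -c "
from h import *
rel(.4889,.1085,.034,np.pi/2+.0225)"
python3 -m handwheel '[[0,0,0,0,0.6],[0,0,0,0,0.4],[0,0,0,0,0.2],[0,0,0,0,0],[0,0,0,0,0],[0,0,0,0,0],[0,0,0,0,0]]' 60
```

```text
clock: 6.2
tcp_pos: [0.4903, 0.1078, 0.0345]
orientation: [0.002, -0.01, 1.0, 0.0]
wrist_force: [0.2, -0.4, 0.3]
finger_gap: 0.0854
grip_force: 0.0
shift [1.4 0.7 0.5] turn -0.0021443035348158723 clock 6.2 q6 0.03606344279244072
clock: 6.9
tcp_pos: [0.489, 0.1104, 0.0333]
orientation: [0.0, -0.011, 1.0, 0.003]
wrist_force: [-1.3, 9.8, 4.9]
finger_gap: 0.0254
grip_force: 58.7
```

```bash
python3 -m handwheel '[[0,0,-20,0,0],[0,0,-45,0,0],[0,0,-70,0,0],[0,0,-90,0,0],[0,0,-90,0,0]]' 80
python3 -c "
from h import *
rel(.4885,.3794,.115,np.pi/2-.072)"
```

```text
clock: 7.4
tcp_pos: [0.4905, 0.1078, 0.1249]
orientation: [0.002, -0.01, 1.0, 0.0]
wrist_force: [0.3, -0.1, -2.8]
finger_gap: 0.0248
grip_force: 78.8
shift [ -3.4 271.6   9.9] turn 0.09225333678099168 clock 7.4 q6 0.03606338786468583
```

```bash
python3 -m handwheel '[[0,35,0,0.02,0],[0,75,0,0.04,0],[-1,115,0,0.06,0],[-2,155,0,0.08,0],[-3,195,0,0.092,0],[-3,235,0,0.092,0],[-3,271.6,0,0.092,0],[-3,271.6,0,0.092,0]]' 80 |head -2
python3 -m handwheel '[[0,0,0,0,0],[0,0,0,0,0],[0,0,0,0,0]]' |grep -v grip
python3 -c "
from h import *
rel(.4885,.3794,.034,np.pi/2-.072); snap('wrist','w5',(180,150,460,400),2)"
```

```text
clock: 8.2
tcp_pos: [0.4852, 0.3832, 0.1203]
clock: 8.5
tcp_pos: [0.4862, 0.3779, 0.1221]
orientation: [-0.001, 0.037, 0.999, -0.0]
wrist_force: [-0.5, -0.5, -2.8]
finger_gap: 0.0251
shift [-2.3  1.8 88.1] turn -0.001296567868491083 clock 8.5 q6 0.6038016026725637
```

View pics/w5.png

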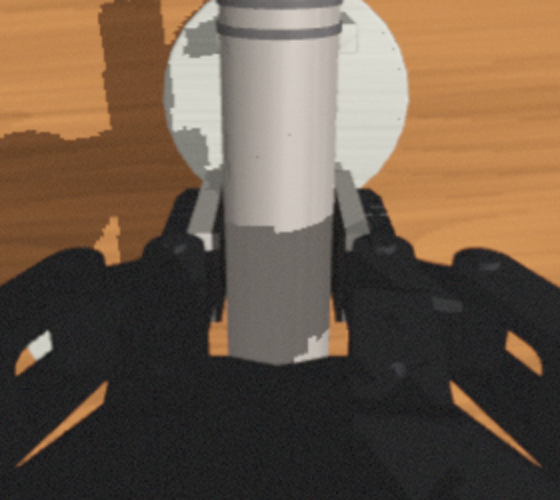

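The medium punch is held straight and centred between the fingers over the spare disc. I'll lower it.

```bash
python3 -m handwheel '[[-2.3,1.8,25,0,0],[-2.3,1.8,50,0,0],[-2.3,1.8,65,0,0],[-2.3,1.8,75,0,0],[-2.3,1.8,82,0,0],[-2.3,1.8,87.5,0,0],[-2.3,1.8,87.5,0,0],[-2.3,1.8,87.5,0,0]]' 80
python3 -c "
from h import *
rel(.4885,.3794,.034,np.pi/2-.072)"
```

```text
clock: 9.35
tcp_pos: [0.4892, 0.3811, 0.0359]
orientation: [0.0, 0.036, 0.999, 0.0]
wrist_force: [0.5, -0.1, -2.9]
finger_gap: 0.0246
grip_force: 79.6
shift [ 0.6 -1.8  1.9] turn 0.00015493054944437645 clock 9.35 q6 0.604281681973516
```

```bash
python3 -m handwheel '[[0,-1,1,0,0],[0,-1,2,0,0],[0,-1,2,0,0]]' 80
python3 -m handwheel '[[0,0,0,0,0.15],[0,0,0,0,0.3],[0,0,0,0,0.5],[0,0,0,0,0.8],[0,0,0,0,1],[0,0,0,0,1],[0,0,0,0,1],[0,0,0,0,1]]' 60
python3 -m handwheel '[[0,0,-30,0,1],[0,0,-60,0,1],[0,0,-100,0,1],[0,0,-140,0,1],[0,0,-180,0,1],[0,0,-220,0,1],[0,0,-220,0,1],[0,0,-220,0,1]]'|head -2
python3 -c "
from h import *
c=snap('wrist','w6'); P=near(cloud(c),.4885,.3794,.1,.0545,.1); print(rect(P),np.percentile(P[:,2],99))
rel(.4756,-.3611,.039,np.pi/2-.347)"
```

```text
clock: 9.65
tcp_pos: [0.4893, 0.3805, 0.0341]
orientation: [0.001, 0.036, 0.999, 0.001]
wrist_force: [0.0, 0.9, 0.2]
finger_gap: 0.0248
grip_force: 79.9
clock: 10.45
tcp_pos: [0.4887, 0.3799, 0.0332]
orientation: [-0.0, 0.036, 0.999, -0.0]
wrist_force: [-0.7, -0.0, 0.1]
finger_gap: 0.0851
grip_force: 0.0
clock: 11.25
tcp_pos: [0.4893, 0.3803, 0.2545]
(array([0.4891, 0.3794]), 150.4, 26.2, np.float64(-0.074)) 0.06678427098295796
shift [ -40.2 -740.   213.8] turn 0.275166471709424 clock 11.3 q6 0.6029641891280956
```

Medium is seated in the spare cradle (top 66.8 mm, centred). Next the long punch.

```bash
python3 -m handwheel '[[0,-48,0,0,1],[0,-96,0,0.05,1],[0,-144,0,0.1,1],[0,-192,0,0.15,1],[0,-240,0,0.2,1],[0,-288,0,0.25,1],[0,-336,0,0.275,1],[0,-384,0,0.275,1]]' |head -2
python3 -c "
from h import *
rel(.4756,-.3611,.15,np.pi/2-.347)"
```

```text
clock: 12.1
tcp_pos: [0.4595, -0.0047, 0.2513]
shift [-136.7 -329.7  101. ] turn -7.521251849351707e-05 clock 12.1 q6 0.16191134838541685
```

```bash
python3 -m handwheel '[[-18,-43,0,0,1],[-36,-86,0,0,1],[-54,-129,0,0,1],[-72,-172,0,0,1],[-90,-215,0,0,1],[-108,-258,15,0,1],[-125,-300,50,0,1],[-136.5,-329.5,80,0,1]]' |head -2
python3 -m handwheel '[[0,0,20,0,1],[0,0,20,0,1],[0,0,20,0,1]]' |head -2
python3 -c "
from h import *
rel(.4756,-.3611,.039,np.pi/2-.347)"
```

```text
clock: 12.9
tcp_pos: [0.4769, -0.3607, 0.1715]
clock: 13.2
tcp_pos: [0.4766, -0.3576, 0.1524]
shift [ -0.7  -3.8 113.4] turn 0.00022631018251906276 clock 13.2 q6 -0.43181434543320063
```

```bash
python3 -m handwheel '[[0,-3,25,0,1],[0,-3,50,0,1],[0,-3,75,0,1],[0,-3,95,0,1],[0,-3,113,0,1],[0,-3,113,0,1],[0,-3,113,0,1]]'
python3 -c "
from h import *
rel(.4756,-.3611,.039,np.pi/2-.347)"
python3 -m handwheel '[[0,0,0,0,0.7],[0,0,0,0,0.5],[0,0,0,0,0.3],[0,0,0,0,0.1],[0,0,0,0,0],[0,0,0,0,0],[0,0,0,0,0]]' 80
```

```text
clock: 13.9
tcp_pos: [0.4773, -0.3613, 0.0422]
orientation: [0.001, 0.172, 0.985, -0.0]
wrist_force: [0.5, -0.1, -0.1]
finger_gap: 0.0854
grip_force: 0.0
shift [ 1.6 -0.4  3.2] turn 0.001369441727425702 clock 13.9 q6 -0.4364535946202425
clock: 14.6
tcp_pos: [0.4777, -0.3604, 0.0421]
orientation: [0.001, 0.172, 0.985, 0.001]
wrist_force: [2.2, 5.7, 7.2]
finger_gap: 0.0319
grip_force: 79.0
```

```bash
python3 -m handwheel '[[0,0,-20,0,0],[0,0,-45,0,0],[0,0,-75,0,0],[0,0,-90,0,0],[0,0,-90,0,0]]' 100
python3 -c "
from h import *
rel(.4945,.1082,.13,np.pi/2+.0225)"
```

```text
clock: 15.1
tcp_pos: [0.4775, -0.3626, 0.133]
orientation: [0.002, 0.173, 0.985, -0.001]
wrist_force: [-0.3, -0.7, -4.4]
finger_gap: 0.0318
grip_force: 99.5
shift [144.1 448.6   1.8] turn -0.36936714790003 clock 15.1 q6 -0.4365071823284896
```

```bash
python3 -m handwheel '[[11,34,0,-0.03,0],[23,73,0,-0.08,0],[36,112,0,-0.13,0],[49,151,0,-0.18,0],[61,190,0,-0.23,0],[74,229,0,-0.28,0],[86,268,0,-0.33,0],[99,307,0,-0.369,0]]' 100|head -2
python3 -m handwheel '[[0,0,0,0,0],[0,0,0,0,0]]'|head -2
python3 -c "
from h import *
rel(.4945,.1082,.13,np.pi/2+.0225)"
```

```text
clock: 15.9
tcp_pos: [0.4865, -0.0374, 0.1292]
clock: 16.1
tcp_pos: [0.4867, -0.038, 0.1294]
shift [-11.4 146.   -0.5] turn 0.0019984873289307092 clock 16.1 q6 -0.2669299177375507
```

```bash
python3 -m handwheel '[[-3,36,0,0,0],[-6,74,0,0,0],[-9,112,0,0,0],[-11,146,0,0,0],[-11,146,0,0,0],[-11,146,30,0,0],[-11,146,50,0,0],[-11,146,50,0,0]]' 100|head -2
python3 -m handwheel '[[0,0,0,0,0],[0,0,0,0,0]]'|head -2
python3 -c "
from h import *
rel(.4945,.1082,.042,np.pi/2+.0225)"
```

```text
clock: 16.9
tcp_pos: [0.4928, 0.1053, 0.0775]
clock: 17.1
tcp_pos: [0.4966, 0.1062, 0.0817]
shift [ 2.1  2.  39.7] turn -0.00167584359285744 clock 17.1 q6 0.03170913422087827
```

```bash
python3 -m handwheel '[[1,2,12,0,0],[1,2,24,0,0],[1,2,32,0,0],[1,2,36,0,0],[1,2,39,0,0],[1,2,39,0,0],[1,2,39,0,0]]' 100
python3 -c "
from h import *
rel(.4945,.1082,.042,np.pi/2+.0225)"
```

```text
clock: 17.8
tcp_pos: [0.4941, 0.1104, 0.0423]
orientation: [-0.0, -0.012, 1.0, 0.001]
wrist_force: [-2.0, 4.4, 2.2]
finger_gap: 0.0315
grip_force: 101.8
shift [-0.3 -2.2  0.3] turn 0.0006806742507627916 clock 17.8 q6 0.036207302310033225
```

Contact in the groove (force z turned from −4 to +2). I'll release, rise and check.

```bash
python3 -m handwheel '[[0,-1,1,0,0],[0,-2,1,0,0.3],[0,-2,1,0,0.5],[0,-2,1,0,0.8],[0,-2,1,0,1],[0,-2,1,0,1],[0,-2,1,0,1],[0,-2,1,0,1]]' 60
python3 -m handwheel '[[0,0,-30,0,1],[0,0,-60,0,1],[0,0,-100,0,1],[0,0,-140,0,1],[0,0,-180,0,1],[0,0,-220,0,1],[0,0,-220,0,1],[0,0,-220,0,1]]'|head -2
python3 -c "
from h import *
c=snap('wrist','w7',(100,80,540,340),1); W=cloud(c).reshape(-1,3); P=W[(abs(W[:,1]-.1082)<.046)&(abs(W[:,0]-.4928)<.12)&(W[:,2]>.0545)&(W[:,2]<.1)]; print(rect(P),np.percentile(P[:,2],99))
P=near(W,.504,0,.04,.05,.07);print('jar',P.mean(0),rect(P))
P=near(cloud(dict(np.load('w2.npz'))),.504,0,.04,.05,.07);print('jar0',P.mean(0),rect(P))
rel(.4856,-.1133,.03,np.pi/2+.267)"
```

```text
clock: 18.6
tcp_pos: [0.4945, 0.1068, 0.0407]
orientation: [-0.0, -0.011, 1.0, -0.0]
wrist_force: [0.1, 0.1, -0.5]
finger_gap: 0.0849
grip_force: 0.0
clock: 19.4
tcp_pos: [0.4952, 0.1069, 0.2617]
(array([0.4925, 0.1093]), 179.7, 34.0, np.float64(0.026)) 0.0752790953173764
jar [0.50918079 0.00272489 0.05704818] (array([0.5098, 0.0024]), 36.0, 35.7, np.float64(-0.038))
jar0 [0.50892558 0.00277357 0.05698024] (array([0.5097, 0.0027]), 35.5, 35.4, np.float64(1.44))
shift [  13.6 -220.   230.3] turn -0.2449176243597988 clock 19.45 q6 0.031999616453679054
```

View pics/w7.png

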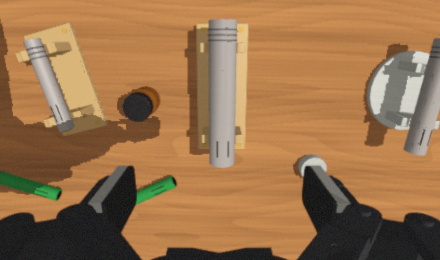

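The picture shows the long punch seated in the long cradle (centred at (222,95)), the jar undisturbed at (138,105), and the short punch at (50,85). Next the short punch.

```bash
python3 -m handwheel '[[3,-40,0,-0.05,1],[6,-85,0,-0.1,1],[9,-130,0,-0.15,1],[12,-175,0,-0.2,1],[13.5,-220,20,-0.245,1],[13.5,-220,60,-0.245,1],[13.5,-220,100,-0.245,1],[13.5,-220,140,-0.245,1]]' |head -2
python3 -m handwheel '[[0,0,0,0,1],[0,0,0,0,1]]' |head -2
python3 -c "
from h import *
rel(.4856,-.1133,.03,np.pi/2+.267)"
```

```text
clock: 20.25
tcp_pos: [0.4843, -0.1135, 0.1176]
clock: 20.45
tcp_pos: [0.4845, -0.1127, 0.1198]
shift [-1.2 -1.1 89.8] turn 0.00016801087688333993 clock 20.45 q6 -0.6573006117782639
```

```bash
python3 -m handwheel '[[-1,-1,25,0,1],[-1,-1,50,0,1],[-1,-1,75,0,1],[-1,-1,89.5,0,1],[-1,-1,89.5,0,1],[-1,-1,89.5,0,1]]'
python3 -c "
from h import *
rel(.4856,-.1133,.03,np.pi/2+.267)"
python3 -m handwheel '[[0,0,0,0,0.7],[0,0,0,0,0.5],[0,0,0,0,0.3],[0,0,0,0,0.1],[0,0,0,0,0],[0,0,0,0,0],[0,0,0,0,0]]' 60
```

```text
clock: 21.05
tcp_pos: [0.4887, -0.1144, 0.0331]
orientation: [0.001, -0.133, 0.991, -0.001]
wrist_force: [-0.5, 0.1, -0.6]
finger_gap: 0.0852
grip_force: 0.0
shift [2.7 1.9 3.1] turn 0.0006047503835810986 clock 21.05 q6 -0.6576894680650691
clock: 21.75
tcp_pos: [0.4867, -0.1116, 0.0318]
orientation: [0.0, -0.134, 0.991, 0.002]
wrist_force: [-1.5, 8.8, 8.6]
finger_gap: 0.0182
grip_force: 58.3
```

```bash
python3 -m handwheel '[[0,0,-20,0,0],[0,0,-45,0,0],[0,0,-75,0,0],[0,0,-90,0,0],[0,0,-90,0,0]]' 80
python3 -c "
from h import *
rel(.4799,-.3629,.12,np.pi/2-.348)"
```

```text
clock: 22.25
tcp_pos: [0.4886, -0.1146, 0.1233]
orientation: [0.002, -0.133, 0.991, -0.001]
wrist_force: [0.2, -0.2, -1.9]
finger_gap: 0.0175
grip_force: 78.1
shift [  74.  -237.2    3.7] turn 0.6152202905069124 clock 22.25 q6 -0.6576992814349524
```

```bash
python3 -m handwheel '[[9,-30,0,0.08,0],[20,-64,0,0.16,0],[31,-98,0,0.25,0],[42,-134,0,0.34,0],[52,-168,0,0.43,0],[63,-202,0,0.52,0],[74,-237,0,0.615,0],[74,-237,0,0.615,0]]' 80|head -2
python3 -m handwheel '[[0,0,30,0,0],[0,0,45,0,0],[0,0,45,0,0],[0,0,45,0,0]]'|head -2
python3 -c "
from h import *
rel(.4799,-.3629,.0315,np.pi/2-.348)"
```

```text
clock: 23.05
tcp_pos: [0.4776, -0.3665, 0.1192]
clock: 23.45
tcp_pos: [0.4778, -0.3611, 0.0753]
shift [-2.7 -1.1 43.8] turn 0.0009206711603959583 clock 23.45 q6 -0.4341255010147123
```

```bash
python3 -m handwheel '[[-2,-1,15,0,0],[-2,-1,28,0,0],[-2,-1,36,0,0],[-2,-1,40,0,0],[-2,-1,43,0,0],[-2,-1,43,0,0],[-2,-1,43,0,0]]' 80
python3 -c "
from h import *
rel(.4799,-.3629,.0315,np.pi/2-.348)"
```

```text
clock: 24.15
tcp_pos: [0.4799, -0.363, 0.0337]
orientation: [0.0, 0.173, 0.985, 0.001]
wrist_force: [0.5, 4.4, 1.5]
finger_gap: 0.0175
grip_force: 79.0
shift [0.1 0.1 2.2] turn 0.000669393130946716 clock 24.15 q6 -0.43405361495843364
```

```bash
python3 -m handwheel '[[0,1,1,0,0],[0,1,2,0,0],[0,1,2,0,0]]' 80
python3 -m handwheel '[[0,0,0,0,0.2],[0,0,0,0,0.4],[0,0,0,0,0.7],[0,0,0,0,1],[0,0,0,0,1],[0,0,0,0,1],[0,0,0,0,1]]' 60
python3 -m handwheel '[[0,0,-30,0,1],[0,0,-60,0,1],[0,0,-100,0,1],[0,0,-140,0,1],[0,0,-180,0,1],[0,0,-220,0,1],[0,0,-220,0,1],[0,0,-220,0,1]]'|head -2
python3 -c "
from h import *
c=snap('wrist','w8'); P=near(cloud(c),.4782,-.3623,.08,.0545,.1); print(rect(P),np.percentile(P[:,2],99))
rel(.4891,.3794,.034,np.pi/2-.073)"
```

```text
clock: 24.45
tcp_pos: [0.4806, -0.3626, 0.0329]
orientation: [0.001, 0.173, 0.985, -0.0]
wrist_force: [-2.2, 4.9, 10.2]
finger_gap: 0.0174
grip_force: 80.1
clock: 25.15
tcp_pos: [0.4802, -0.3628, 0.0311]
orientation: [-0.0, 0.173, 0.985, 0.0]
wrist_force: [-0.6, -0.7, -1.4]
finger_gap: 0.0857
grip_force: 0.0
clock: 25.95
tcp_pos: [0.4807, -0.3633, 0.2524]
(array([ 0.48  , -0.3629]), 119.3, 14.9, np.float64(-0.352)) 0.058545163695483765
shift [244.4 700.7 216.9] turn -0.27477422356867476 clock 26.0 q6 -0.4326094415601624
```

Short is seated, 2 mm off centre, top at 58.5 mm as expected. Now the medium punch from the spare cradle.

```bash
python3 -m handwheel '[[15,43,0,0,1],[30,87,0,0,1],[45,131,0,-0.05,1],[61,175,0,-0.1,1],[76,219,0,-0.15,1],[91,263,0,-0.2,1],[106,307,0,-0.25,1],[122,351,0,-0.274,1]]' |head -2
python3 -c "
from h import *
rel(.4891,.3794,.15,np.pi/2-.073)"
```

```text
clock: 26.8
tcp_pos: [0.4838, 0.0107, 0.2493]
shift [ 21.1 368.1  99.5] turn 0.0004017504561362184 clock 26.8 q6 -0.07146592692908094
```

```bash
python3 -m handwheel '[[3,46,0,0,1],[6,92,0,0,1],[9,138,0,0,1],[12,184,0,0,1],[15,230,0,0,1],[18,276,0,0,1],[20,322,0,0,1],[21,368,30,0,1]]' |head -2
python3 -m handwheel '[[0,0,35,0,1],[0,0,70,0,1],[0,0,70,0,1],[0,0,70,0,1]]' |head -2
python3 -c "
from h import *
rel(.4891,.3794,.034,np.pi/2-.073)"
```

```text
clock: 27.6
tcp_pos: [0.4917, 0.3761, 0.2251]
clock: 28.0
tcp_pos: [0.4899, 0.3725, 0.1526]
shift [  0.9   7.1 118.6] turn -0.0008937154751191834 clock 28.0 q6 0.5935240252093519
```

```bash
python3 -m handwheel '[[0,7,25,0,1],[0,7,50,0,1],[0,7,75,0,1],[0,7,100,0,1],[0,7,118.5,0,1],[0,7,118.5,0,1],[0,7,118.5,0,1]]'
python3 -c "
from h import *
rel(.4891,.3794,.034,np.pi/2-.073)"
python3 -m handwheel '[[0,0,0,0,0.7],[0,0,0,0,0.5],[0,0,0,0,0.3],[0,0,0,0,0.1],[0,0,0,0,0],[0,0,0,0,0],[0,0,0,0,0]]' 60
python3 -m handwheel '[[0,0,-20,0,0],[0,0,-45,0,0],[0,0,-75,0,0],[0,0,-90,0,0],[0,0,-90,0,0]]' 80
python3 -c "
from h import *
rel(.4859,-.1135,.125,np.pi/2+.267)"
```

```text
clock: 28.7
tcp_pos: [0.4929, 0.3805, 0.0374]
orientation: [0.001, 0.037, 0.999, 0.001]
wrist_force: [-0.1, 0.8, 0.3]
finger_gap: 0.0855
grip_force: 0.0
shift [ 3.7 -1.4  3.4] turn -0.0014097193832274257 clock 28.7 q6 0.6029681406759513
clock: 29.4
tcp_pos: [0.492, 0.3808, 0.0363]
orientation: [0.001, 0.037, 0.999, 0.001]
wrist_force: [-0.7, 1.3, 5.8]
finger_gap: 0.0251
grip_force: 58.9
clock: 29.9
tcp_pos: [0.4927, 0.3807, 0.1273]
orientation: [0.001, 0.037, 0.999, 0.001]
wrist_force: [0.5, -0.1, -3.0]
finger_gap: 0.0249
grip_force: 78.7
shift [ -29.7 -493.4    1.6] turn -0.3408605102737443 clock 29.9 q6 0.6029768707690241
```

```bash
python3 -m handwheel '[[-2,-34,0,-0.03,0],[-4,-76,0,-0.07,0],[-7,-118,0,-0.11,0],[-10,-160,0,-0.15,0],[-12,-202,0,-0.19,0],[-15,-244,0,-0.23,0],[-17,-286,0,-0.27,0],[-20,-328,0,-0.31,0]]' 80|head -2
python3 -m handwheel '[[0,0,0,0,0],[0,0,0,0,0]]'|head -2
python3 -c "
from h import *
rel(.4888,-.1127,.125,np.pi/2+.267)"
```

```text
clock: 30.7
tcp_pos: [0.4856, 0.05, 0.1236]
clock: 30.9
tcp_pos: [0.4862, 0.0507, 0.1239]
shift [  35.3 -159.6   -1.2] turn -0.03389944437934034 clock 30.9 q6 -0.29375452972233074
```

```bash
python3 -m handwheel '[[8,-35,0,-0.02,0],[16,-75,0,-0.034,0],[25,-115,0,-0.034,0],[35,-159,0,-0.034,0],[35,-159,0,-0.034,0],[35,-159,25,-0.034,0],[35,-159,45,-0.034,0],[35,-159,45,-0.034,0]]' 80|head -2
python3 -m handwheel '[[0,0,0,0,0],[0,0,0,0,0]]'|head -2
python3 -c "
from h import *
rel(.4888,-.1127,.0365,np.pi/2+.267)"
```

```text
clock: 31.7
tcp_pos: [0.488, -0.1085, 0.0771]
clock: 31.9
tcp_pos: [0.4913, -0.1105, 0.0812]
shift [ 3.1 -1.5 44.7] turn 0.004578488115694945 clock 31.9 q6 -0.652377809252124
```

```bash
python3 -m handwheel '[[2,-1.5,15,0.003,0],[2,-1.5,28,0.003,0],[2,-1.5,37,0.003,0],[2,-1.5,41,0.003,0],[2,-1.5,44,0.003,0],[2,-1.5,44,0.003,0],[2,-1.5,44,0.003,0]]' 80
python3 -c "
from h import *
rel(.4888,-.1127,.0365,np.pi/2+.267)"
```

```text
clock: 32.6
tcp_pos: [0.4893, -0.1125, 0.0379]
orientation: [0.001, -0.133, 0.991, 0.0]
wrist_force: [-3.0, 3.7, 6.5]
finger_gap: 0.0247
grip_force: 80.9
shift [ 0.5 -0.   1.4] turn 0.000721995519995966 clock 32.6 q6 -0.6544884161819036
```

```bash
python3 -m handwheel '[[0,0,1,0,0],[0,0,1,0,0.2],[0,0,1,0,0.4],[0,0,1,0,0.7],[0,0,1,0,1],[0,0,1,0,1],[0,0,1,0,1],[0,0,1,0,1]]' 60
python3 -m handwheel '[[0,0,-30,0,1],[0,0,-60,0,1],[0,0,-100,0,1],[0,0,-140,0,1],[0,0,-180,0,1],[0,0,-220,0,1],[0,0,-220,0,1],[0,0,-220,0,1]]'
python3 -c "
from h import *
c=snap('wrist','w9'); W=cloud(c); P=near(W,.4859,-.1135,.085,.0545,.1); print(rect(P),np.percentile(P[:,2],99))
P=near(W,.504,0,.04,.05,.07);print('jar',rect(P))"
```

```text
clock: 33.4
tcp_pos: [0.489, -0.1132, 0.0353]
orientation: [-0.0, -0.133, 0.991, 0.0]
wrist_force: [0.1, -0.1, -0.1]
finger_gap: 0.0856
grip_force: 0.0
clock: 34.2
tcp_pos: [0.4897, -0.1134, 0.2563]
orientation: [0.001, -0.133, 0.991, -0.001]
wrist_force: [-0.4, 0.7, -1.2]
finger_gap: 0.0853
grip_force: 0.0
(array([ 0.4863, -0.1132]), 149.9, 26.6, np.float64(0.268)) 0.06678410754452338
jar (array([0.5102, 0.0008]), 36.2, 35.7, np.float64(0.352))
```

View pics/w9.png

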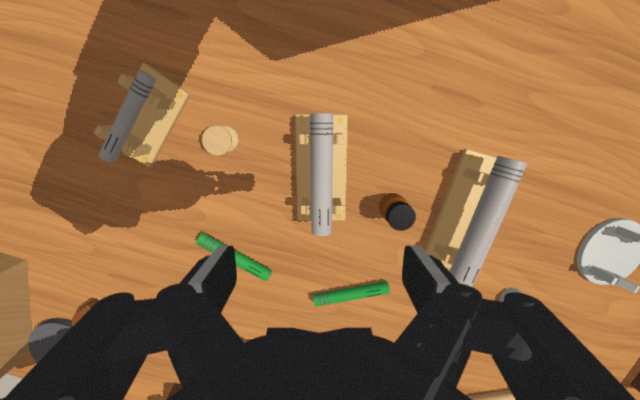

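All three punches lie in their own cradles: short at (127,115), medium at (320,175), long at (490,220). The jar stands at (397,212) and the spare cradle at (610,250) is empty. I'm handing in.

```bash
python3 -c "
from workcell import workorder; print(workorder.hand_in())"
```

```text
the job is handed in; nothing more can be done
None
```

All three punches are back in their own cradles, each measured within about 2 mm of centre and at seated height. The spare cradle is empty, the jar is still standing where it was, and the job was handed in at about 34 s; the hand-in returned no verdict.

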